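# Vent the degassing pot and hold its stuck lid ajar

### The arm

A 7-joint arm with a two-finger parallel gripper is mounted at the origin on the work surface. World frame = base frame: x ahead of the robot, y to its left, z up, the work surface at z = 0. Lengths are in m, angles in rad, forces in N, time in s.
With the tool pointing down it reaches from about 0.425 to 0.95 m from the base axis. Payload 4.7 kg.
Tool frame: the origin (TCP) lies at the very end of the fingers, on their centre line; the grasp point (between the pads) lies 19 mm behind it; z points along the fingers, y is the line along which they close (so a half turn about z gives the same grasp; the last joint's range is limited). The gripper opens to 87 mm and grips with 3 to 60 N. Pads are 19 mm wide; open, the fingers measure 117 mm over their backs; the gripper's body (75 mm by 190 mm) begins 51 mm behind the grasp point.
Start: joints at [1.245, 0.469, -0.049, 1.532, 0.024, 1.141, -0.082], TCP at [0.197, -0.645, 0.223] pointing down, gripper open.
Joint ranges: [-2.59, 2.59], [-0.33, 1.99], [-1.39, 1.29], [0.1, 2.45], [-1.04, 4.18], [0.21, 1.99], [-2.66, 2.66]. Speed limits (rad/s): [2.57, 2.57, 3.14, 3.14, 3.14, 3.14, 3.14].

### API

Orientations are given as a 3x3 rotation matrix whose columns are the frame's x, y, z axes.
In Python, from station import ctrl gives the robot as it stands.
- The arm moves only by the tool play_rows, never from a script. Its argument "plan" is a list of rows, each a list of 5 numbers: the shift along the tool's x, y, z in m, then the turn about the tool's z in rad, then the finger opening in m, from 0 to 0.087. In form: [[tx, ty, tz, spin, jaw], ...]. A call has 1 to 20 rows; each row is the pose to reach, as a shift and turn from the pose commanded when the call began, along the tool's axes at that moment; what a row does not reach only later rows make up. A row lasts 1/8 s, in which the tool goes at most 62.5 mm and 10.7 degrees, less where a joint would pass 70% of its speed; a pose out of reach is approached as far as the arm can. A call with a gripper value outside its range is refused whole. The fingers move at their own pace and stop on an object; "squeeze" is the grip in N (left out, the last holds). Time passes only in rows, so rows that repeat a pose let the fingers close. It gives the time, the measured TCP pose, the force, the opening and the grip force at its end, in the units of the state.
- ctrl.get_state(): the state, without advancing time (a new reading comes with each control period).
- ctrl.snapshot(name): name is "scene" or "top" or "wrist"; returns the picture (480x640x3 uint8, red, green, blue); there is no depth.
- ctrl.camera_model(name): a dict with "fx", "fy", "cx", "cy" (pixels), "cam_to_world" (4x4, takes a point from camera to world coordinates). Camera axes: x right, y up, looking along -z (the intrinsics and any distortion apply to the point x, -y, -z); pixel columns grow to the right and rows downward; lengths in m; the calibration is good to about 2 mm. A picture is of the moment at which its call begins: read the wrist's pose just before it. camera_model takes no time and is no camera call; for the wrist camera it gives the pose at the moment of the call.
- ctrl.job_done(): hands the job in; it is judged then, once.
The state is a dict: "t": time; "joints": joint angles; "joint_velocities": joint speeds; "tau": joint torques, N m; "ee_pos": TCP position; "tool_rot": TCP orientation; "contact_force": force on the tool from outside, world axes, zero at the start; "moment": the same for the moment, N m; "width": finger opening in m; "finger_force": force on a finger pad.
Only numpy, scipy, OpenCV 4.12 (cv2) and the standard library are available. Lean on these libraries where they do the work, as an engineer would, in place of code of your own. Each camera call takes 0.05 s, during which the arm holds its last target. There are 200 camera calls.

### The job

Vent the degassing pot: press the spring treadle down to its stop, keep it down for a good second, then let it come all the way back up. Then take the pot's lid by its bar handle, pull it straight up until the tight rubber seal lets go, without letting it jump high, and hold it level just above the pot, about 30 mm off the rim. Finish while still holding the lid there with the gripper; leave the wooden block, the glue bottle and the notebook where they are.

Things in the scene. Friction and masses are not known exactly. Their poses are not given: they have to be found in the camera images.
- chamber: Round upright steel vacuum pot fixed to the bench, 192 mm outer diameter, rim 100 mm above the bench; four small brackets with sprung rubber lips stand round its rim, out to 130 mm from the centre and 118 mm above the bench. Origin at the centre of its underside, z up. A brass vent pipe stands at its +y side, a small black gauge at its -y side (both out to 133 mm).
- lid: Round aluminium lid, 201 mm diameter, 11 mm thick, about 0.55 kg, lying loose on the pot's rim. Origin at the centre of its underside, z up. The rubber lips grip its bevelled edge: a straight pull up must pass a peak of about 10 to 20 N (weight included) within the first 8 mm; then the lips let go with a small upward push, and from 14 mm up only its weight remains.
- lid_handle (a point): Middle of the lid's handle, above the lid's centre: a round black bar, 14 mm diameter, 110 mm long, along the lid's y axis, on two 12 mm posts 98 mm apart. 51 mm above the lid's underside, 40 mm above its top face (33 mm free under the bar), so 151 mm above the bench when shut. Moves with the lid.
- treadle: Steel base of the vent treadle, fixed to the bench, 170 x 90 x 8 mm. Origin at the centre of its underside; its -x axis points to the front, where the tread's free end stands up; the tread hinges on a level axis along y, 65 mm behind the origin (+x), 25 mm above the bench.
- pedal (a joint): Angle of the sprung tread (steel plate 135 x 62 mm with a black rubber pad): 0 released (sloping up 0.30 rad towards the front), grows as its front end is pressed down, stop at 0.26 rad. Pressed at pedal_pad the spring pushes back with about 5 N at first and 12 N at the stop; it returns by itself.
- pedal_pad (a point): Place to press: on top of the rubber pad on the tread's centre line, 105 mm from the tread's hinge, 30 mm from its free end; about 65 mm above the bench when released, sinking 27 mm to the stop. Moves with the tread.
- block: Bystander: wooden block 70 x 45 x 32 mm, origin at the centre of its underside.
- glue: Bystander: white plastic glue bottle, 60 mm diameter, 150 mm tall, origin at the centre of its underside.
- notebook: Bystander: closed notebook 150 x 210 x 14 mm, origin at the centre of its underside.
Mind the look-alikes: they are no part of the job. Several things have the shape of the lid; the one meant has the colours described above.

How it is judged:
By the outcome, as a careful person would: the job done as asked, in the order asked, and still so for the second after the job is handed in, while the arm keeps its last pose, push and grip.
It also fails if it takes over 48 s, if anything falls off the work surface, if the arm or the gripper's body presses on something with over 40 N, if the wrist force passes 120 N, or if a joint passes its speed limit or range.

## Working session

There is one attempt and no reset: what is moved stays moved. The work goes in short steps, Python scripts to look and compute and a tool call to move; the robot and the scene stay as the last step left them, time stands still between calls to the robot, and variables do not carry over. Pictures are saved under pics/ and viewed, at most 10 in all, crops included, and the job is handed in when it is done.

Besides the shell and the picture viewer there is one more tool, called after "Call:" by a JSON object that holds its "name" and its "arguments". play_rows: Moves the arm, as the interface text tells. Its arguments: {"type":"object","properties":{"plan":{"type":"array","items":{"type":"array","items":{"type":"number"}}},"squeeze":{"type":"number"}},"required":["plan"]}

```bash
mkdir -p pics
python3 - <<'E'
from station import ctrl
import cv2,numpy as np
np.set_printoptions(precision=4,suppress=True)
for n in("scene","top"):
    cv2.imwrite(f"pics/{n}0.png",ctrl.snapshot(n)[:,:,::-1]); m=ctrl.camera_model(n); print(n,{k:(np.array(v)) for k,v in m.items()})
s=ctrl.get_state(); print(s)
E
```

```text
scene {'fx': array(597.3405), 'fy': array(597.3405), 'cx': array(325.1622), 'cy': array(239.2725), 'cam_to_world': array([[ 0.8759, -0.3593,  0.3221,  1.0701],
       [ 0.4825,  0.6524, -0.5844, -0.9169],
       [-0.0002,  0.6673,  0.7448,  1.2772],
       [ 0.    ,  0.    ,  0.    ,  1.    ]])}
top {'fx': array(538.3992), 'fy': array(538.3992), 'cx': array(320.5466), 'cy': array(233.113), 'cam_to_world': array([[-0.012 ,  0.991 , -0.1337,  0.3377],
       [-0.9999, -0.0119,  0.0012, -0.0095],
       [-0.0004,  0.1337,  0.991 ,  1.7475],
       [ 0.    ,  0.    ,  0.    ,  1.    ]])}
{'t': 0.1, 'joints': array([ 1.2451,  0.4694, -0.0486,  1.5335,  0.0241,  1.141 , -0.0823]), 'joint_velocities': array([ 0.    , -0.0005, -0.0018, -0.0022, -0.0002,  0.0016, -0.0004]), 'tau': array([  0.0008, -50.9172,  -0.081 , -23.6829,  -0.0614,   0.0345,
         0.0001]), 'ee_pos': array([ 0.1973, -0.645 ,  0.2216]), 'tool_rot': array([[ 0.9563,  0.2925, -0.0006],
       [ 0.2925, -0.9563,  0.0016],
       [-0.0001, -0.0017, -1.    ]]), 'contact_force': array([-0.3522,  0.2407, -0.8852]), 'moment': array([-0.0429,  0.0006, -0.0088]), 'finger_force': 0.0, 'width': 0.08674703635246549}
```

View pics/scene0.png

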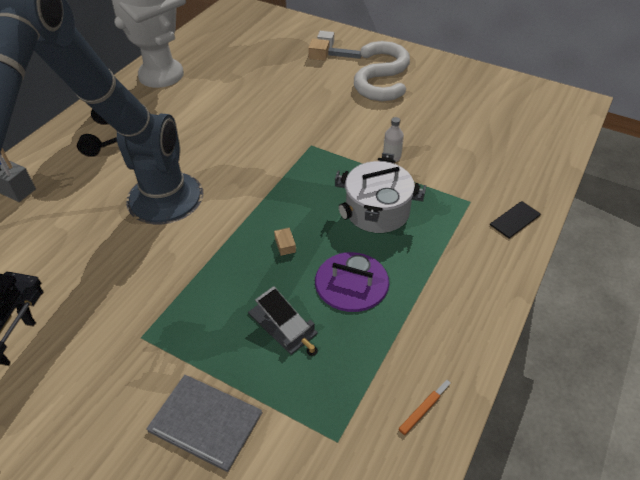

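View pics/top0.png

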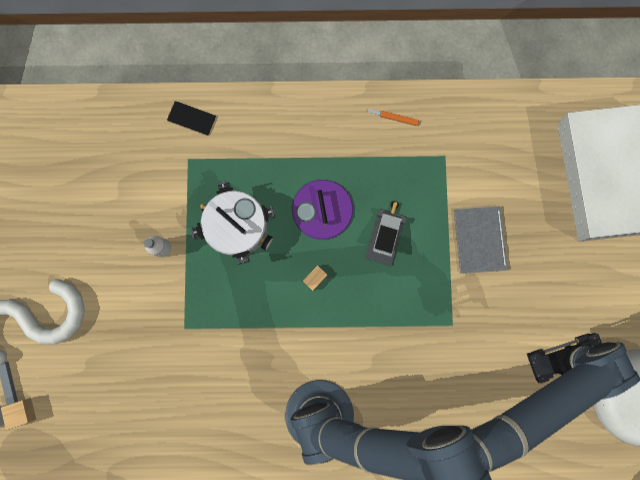

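The scene view shows the treadle at about (283,315), the pot with its aluminium lid at (380,190), and a purple decoy lid. In the top view the pot is at (235,222) and the treadle at (386,237).

Run:
```python
import cv2,numpy as np
t=cv2.imread("pics/top0.png");s=cv2.imread("pics/scene0.png")
def c(im,x,y,k=4,w=100,h=75):
    o=cv2.resize(im[y:y+h,x:x+w],None,fx=k,fy=k,interpolation=cv2.INTER_CUBIC)
    for i in range(0,w,10):
        cv2.line(o,(i*k,0),(i*k,6 if i%50 else 14),(0,255,255),1)
    for i in range(0,h,10): cv2.line(o,(0,i*k),(6,i*k),(0,255,255),1)
    cv2.putText(o,f"{x},{y}",(10,295),0,.5,(0,255,255),1)
    return o
cv2.imwrite("pics/crops.png",np.vstack([np.hstack([c(t,185,185),c(t,340,195)]),np.hstack([c(s,330,150),c(s,240,280)])]))
```

```text
(no output)
```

View pics/crops.png

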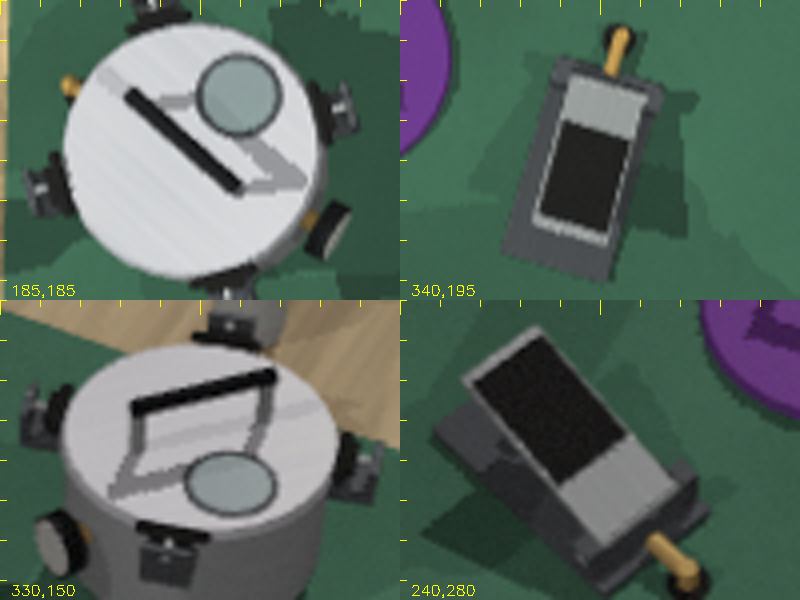

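```bash
cat > h.py <<'E'
from station import ctrl
import numpy as np
np.set_printoptions(precision=4,suppress=True)
def pt(n,u,v,z,m=None):
    m=m or ctrl.camera_model(n); T=np.array(m["cam_to_world"])
    d=T[:3,:3]@[(u-m["cx"])/m["fx"],-(v-m["cy"])/m["fy"],-1]; return T[:3,3]+d*(z-T[2,3])/d[2]
E
python3 - <<'E'
from h import *
def pr(l,n,a,b,z):
    p,q=pt(n,*a,z),pt(n,*b,z);d=q-p; print(l,n,p[:2],q[:2],'mid',(p+q)[:2]/2,'len',np.hypot(*d[:2]),'ang',np.arctan2(d[1],d[0]))
pr('bar','top',(218,208.75),(244.5,232.5),.151)
pr('bar','scene',(398.75,169),(364.25,177),.151)
pr('front','top',(373.25,252),(391.75,256.25),.074)
pr('front','scene',(275,286.25),(255.5,299.5),.074)
pr('baserear','top',(378.5,209.5),(406,217.5),.012)
pr('basefront','top',(365.5,257.5),(391.5,265),.008)
E
```

```text
bar top [0.6308 0.2963] [0.5576 0.216 ] mid [0.5942 0.2562] len 0.10859830097311608 ang -2.3096487521291706
bar scene [0.6366 0.301 ] [0.566  0.2239] mid [0.6013 0.2624] len 0.10458804749351769 ang -2.312011058354013
front top [ 0.502  -0.1754] [ 0.488  -0.2327] mid [ 0.495  -0.2041] len 0.05903124539715555 ang -1.8102341451137862
front scene [ 0.5156 -0.1735] [ 0.4952 -0.2319] mid [ 0.5054 -0.2027] len 0.06180745375702093 ang -1.908108933266504
baserear top [ 0.6475 -0.2022] [ 0.6199 -0.2913] mid [ 0.6337 -0.2468] len 0.09325915594644421 ang -1.871138374884759
basefront top [ 0.4908 -0.1564] [ 0.4655 -0.2399] mid [ 0.4782 -0.1981] len 0.08727357991949107 ang -1.8652981562046964
```

Call:
{"name": "play_rows", "arguments": {"plan": [[0.03, -0.022, 0.005, 0, 0.04], [0.075, -0.054, 0.01, 0, 0.02], [0.12, -0.087, 0.02, 0, 0], [0.165, -0.119, 0.03, 0, 0], [0.21, -0.152, 0.045, 0, 0], [0.255, -0.184, 0.06, 0, 0], [0.3, -0.217, 0.075, 0, 0], [0.345, -0.249, 0.09, 0, 0], [0.39, -0.281, 0.1, 0, 0], [0.42, -0.303, 0.11, 0, 0], [0.435, -0.314, 0.115, 0, 0], [0.44, -0.318, 0.12, 0, 0], [0.44, -0.318, 0.12, 0, 0], [0.44, -0.318, 0.12, 0, 0]]}}

```text
t: 1.85
ee_pos: [0.5244, -0.2146, 0.1028]
tool_rot: [[0.957, 0.29, -0.0], [0.29, -0.957, -0.001], [-0.0, 0.001, -1.0]]
contact_force: [-0.4, -0.4, 0.6]
width: 0.0002
finger_force: 0.0
```

Run:
```python
from h import *
import cv2
s=ctrl.get_state(); print(s['t'],s['ee_pos'],s['contact_force'],s['width'],s['tool_rot'])
a=ctrl.snapshot("wrist");b=ctrl.snapshot("scene")[240:390,190:390]
cv2.imwrite("pics/w1.png",np.vstack([cv2.resize(a,(400,300)),cv2.resize(b,(400,300))])[:,:,::-1])
```

```text
1.85 [ 0.5244 -0.2146  0.1028] [-0.4284 -0.3763  0.6335] 0.00020061568380702952 [[ 0.9571  0.2898 -0.0002]
 [ 0.2898 -0.9571 -0.001 ]
 [-0.0005  0.0009 -1.    ]]
```

View pics/w1.png

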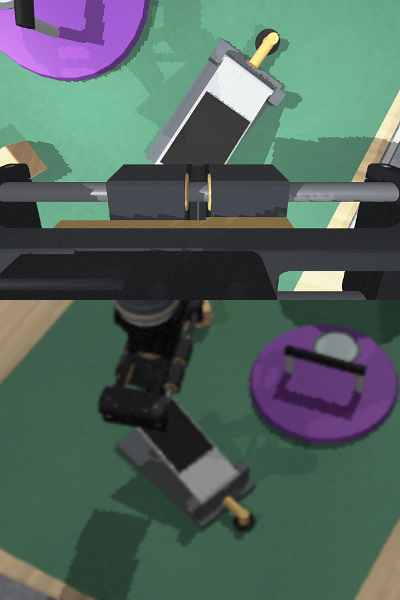

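The closed fingertips hang over the rubber pad: fingers at about (198,195) in the wrist tile, with the pad centreline just ahead. The measured pad position agrees, so I press.

Call:
{"name": "play_rows", "arguments": {"plan": [[0, 0, 0.015, 0, 0], [0, 0, 0.03, 0, 0], [0, 0, 0.036, 0, 0], [0, 0, 0.042, 0, 0], [0, 0, 0.048, 0, 0], [0, 0, 0.053, 0, 0], [0, 0, 0.056, 0, 0], [0, 0, 0.059, 0, 0], [0, 0, 0.059, 0, 0]]}}

```text
t: 3.08
ee_pos: [0.5227, -0.212, 0.0435]
tool_rot: [[0.956, 0.292, -0.006], [0.292, -0.956, 0.001], [-0.005, -0.003, -1.0]]
contact_force: [-6.7, 1.7, 11.2]
width: 0.0003
finger_force: 5.3
```

Call:
{"name": "play_rows", "arguments": {"plan": [[0, 0, 0.003, 0, 0], [0, 0, 0.005, 0, 0], [0, 0, 0.007, 0, 0], [0, 0, 0.009, 0, 0], [0, 0, 0.009, 0, 0]]}}

```text
t: 3.7
ee_pos: [0.5224, -0.212, 0.038]
tool_rot: [[0.956, 0.292, -0.007], [0.292, -0.956, 0.0], [-0.007, -0.002, -1.0]]
contact_force: [-14.9, 4.8, 36.7]
width: 0.0006
finger_force: 18.0
```

Force rose sharply at z = 0.038, so the tread is at its stop. I ease off slightly, hold, then raise.

Call:
{"name": "play_rows", "arguments": {"plan": [[0, 0, -0.0005, 0, 0], [0, 0, -0.0005, 0, 0], [0, 0, -0.0005, 0, 0], [0, 0, -0.0005, 0, 0], [0, 0, -0.0005, 0, 0], [0, 0, -0.0005, 0, 0], [0, 0, -0.0005, 0, 0], [0, 0, -0.0005, 0, 0], [0, 0, -0.0005, 0, 0], [0, 0, -0.0005, 0, 0], [0, 0, -0.0005, 0, 0], [0, 0, -0.0005, 0, 0]]}}

```text
t: 5.2
ee_pos: [0.5224, -0.212, 0.038]
tool_rot: [[0.956, 0.292, -0.007], [0.292, -0.956, 0.0], [-0.007, -0.003, -1.0]]
contact_force: [-13.1, 4.9, 32.7]
width: 0.0005
finger_force: 16.3
```

Run:
```python
from h import *
import cv2
s=ctrl.get_state(); print(s['t'],s['ee_pos'],s['contact_force'])
b=ctrl.snapshot("scene")[270:370,230:330]
cv2.imwrite("pics/p1.png",cv2.resize(b,(500,500))[:,:,::-1])
```

```text
5.2 [ 0.5224 -0.212   0.038 ] [-13.1243   4.8837  32.6978]
```

View pics/p1.png

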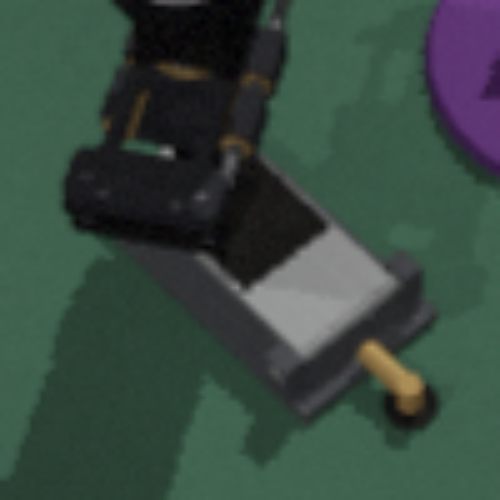

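The tread lies flat on its stop and has been held over 1.5 s. Releasing, then moving to a viewing pose before the lid handle.

Call:
{"name": "play_rows", "arguments": {"plan": [[0, 0, -0.006, 0, 0], [0, 0, -0.014, 0, 0], [0, 0, -0.022, 0, 0], [0, 0, -0.032, 0, 0], [0, 0, -0.05, 0, 0], [0, 0, -0.09, 0, 0], [0, 0, -0.14, 0, 0], [0.01, -0.02, -0.19, 0, 0.02], [0.025, -0.06, -0.225, -0.06, 0.05], [0.04, -0.11, -0.235, -0.16, 0.087], [0.058, -0.16, -0.235, -0.26, 0.087], [0.076, -0.21, -0.235, -0.36, 0.087], [0.094, -0.26, -0.235, -0.44, 0.087], [0.112, -0.31, -0.235, -0.5, 0.087], [0.128, -0.355, -0.235, -0.54, 0.087], [0.136, -0.38, -0.235, -0.54, 0.087], [0.14, -0.389, -0.235, -0.54, 0.087], [0.14, -0.389, -0.235, -0.54, 0.087], [0.14, -0.389, -0.235, -0.54, 0.087]]}}

```text
t: 7.62
ee_pos: [0.5455, 0.1983, 0.2699]
tool_rot: [[0.672, 0.741, -0.0], [0.741, -0.672, -0.001], [-0.001, 0.001, -1.0]]
contact_force: [-0.0, 0.0, -0.1]
width: 0.0868
finger_force: 0.0
```

Run:
```python
from h import *
import cv2,pickle
s=ctrl.get_state(); print(s['t'],s['ee_pos'],s['contact_force'],s['width'],s['tool_rot'])
m=ctrl.camera_model("wrist"); pickle.dump(m,open("wm.pkl","wb"));print(m)
a=ctrl.snapshot("wrist");b=ctrl.snapshot("scene")[265:355,225:345]
o=np.hstack([a,np.vstack([cv2.resize(b,(160,120)),np.zeros((360,160,3),np.uint8)])])
cv2.imwrite("pics/w2.png",o[:,:,::-1])
```

```text
7.625 [0.5455 0.1983 0.2699] [-0.0393  0.0466 -0.1169] 0.08683690572320887 [[ 0.6716  0.7409 -0.0005]
 [ 0.7409 -0.6716 -0.0015]
 [-0.0014  0.0006 -1.    ]]
{'fx': 334.85550706568495, 'fy': 334.85550706568495, 'cx': 316.4163455824009, 'cy': 232.55734218447503, 'cam_to_world': array([[ 0.7412,  0.649 ,  0.1717,  0.5937],
       [-0.6713,  0.7166,  0.1892,  0.2492],
       [-0.0002, -0.2555,  0.9668,  0.4319],
       [ 0.    ,  0.    ,  0.    ,  1.    ]])}
```

View pics/w2.png

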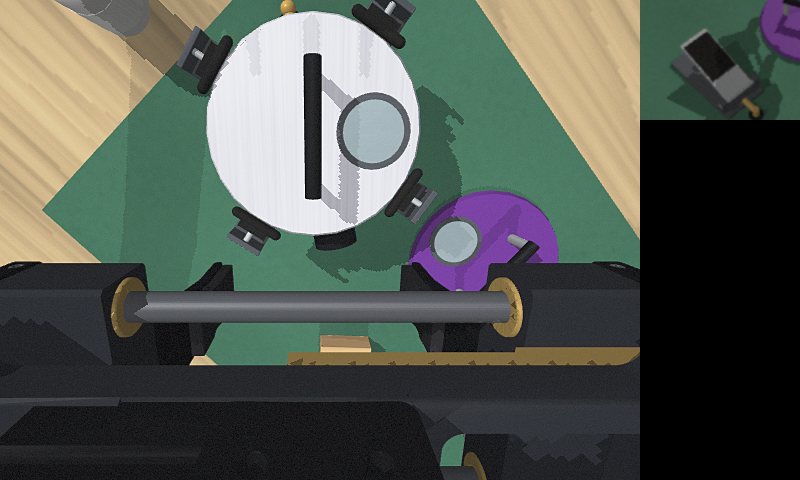

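The bar handle runs from (312.5,53) to (313.5,199) in the wrist picture, and the treadle is back up.

Run:
```python
from h import *
import pickle
m=pickle.load(open("wm.pkl","rb"));s=ctrl.get_state();R=s['tool_rot']
p,q=pt(0,312.5,53,.155,m),pt(0,313.5,199,.155,m);d=p-q
print(p,q,(p+q)/2,np.hypot(*d[:2]),'ang',np.arctan2(d[1],d[0]),'tool',np.arctan2(R[1,0],R[0,0]))
print('shift',R.T@((p+q)/2-s['ee_pos']))
```

```text
[0.6357 0.3001 0.155 ] [0.5621 0.2181 0.155 ] [0.5989 0.2591 0.155 ] 0.11019361481535911 ang 0.8393875064391895 tool 0.8343589436058886
shift [ 0.0808 -0.0012  0.115 ]
```

Call:
{"name": "play_rows", "arguments": {"plan": [[0.03, 0, 0.01, 0, 0.087], [0.06, -0.001, 0.04, 0, 0.087], [0.08, -0.001, 0.08, 0, 0.087], [0.081, -0.001, 0.11, 0, 0.087], [0.081, -0.001, 0.127, 0, 0.087], [0.081, -0.001, 0.136, 0, 0.087], [0.081, -0.001, 0.137, 0, 0.087], [0.081, -0.001, 0.137, 0, 0.06], [0.081, -0.001, 0.137, 0, 0.04], [0.081, -0.001, 0.137, 0, 0.03], [0.081, -0.001, 0.137, 0, 0.02], [0.081, -0.001, 0.137, 0, 0.01], [0.081, -0.001, 0.137, 0, 0.005], [0.081, -0.001, 0.137, 0, 0.0], [0.081, -0.001, 0.137, 0, 0.0], [0.081, -0.001, 0.137, 0, 0.0]], "squeeze": 50}}

```text
t: 9.72
ee_pos: [0.5987, 0.2612, 0.133]
tool_rot: [[0.67, 0.743, -0.0], [0.743, -0.67, 0.0], [-0.0, -0.0, -1.0]]
contact_force: [0.1, 0.1, 0.3]
width: 0.0125
finger_force: 50.0
```

Call:
{"name": "play_rows", "arguments": {"plan": [[0, 0, -0.001, 0, 0], [0, 0, -0.002, 0, 0], [0, 0, -0.003, 0, 0], [0, 0, -0.004, 0, 0], [0, 0, -0.005, 0, 0], [0, 0, -0.006, 0, 0], [0, 0, -0.006, 0, 0]]}}

```text
t: 10.6
ee_pos: [0.5981, 0.2605, 0.1384]
tool_rot: [[0.67, 0.743, -0.002], [0.743, -0.67, -0.001], [-0.002, -0.001, -1.0]]
contact_force: [-0.9, -0.7, -12.4]
width: 0.0129
finger_force: 50.0
```

Call:
{"name": "play_rows", "arguments": {"plan": [[0, 0, -0.001, 0, 0], [0, 0, -0.002, 0, 0], [0, 0, -0.003, 0, 0], [0, 0, -0.004, 0, 0], [0, 0, -0.005, 0, 0], [0, 0, -0.006, 0, 0], [0, 0, -0.007, 0, 0], [0, 0, -0.008, 0, 0], [0, 0, -0.01, 0, 0], [0, 0, -0.012, 0, 0], [0, 0, -0.014, 0, 0], [0, 0, -0.016, 0, 0], [0, 0, -0.018, 0, 0], [0, 0, -0.02, 0, 0], [0, 0, -0.022, 0, 0], [0, 0, -0.024, 0, 0], [0, 0, -0.025, 0, 0], [0, 0, -0.025, 0, 0], [0, 0, -0.025, 0, 0], [0, 0, -0.025, 0, 0]]}}

```text
t: 13.1
ee_pos: [0.5988, 0.261, 0.1639]
tool_rot: [[0.67, 0.743, -0.0], [0.743, -0.67, -0.0], [-0.0, 0.0, -1.0]]
contact_force: [0.2, -0.4, -7.1]
width: 0.0129
finger_force: 50.0
```

Run:
```python
from h import *
import cv2
s=ctrl.get_state(); print(s['t'],s['ee_pos'],s['contact_force'],s['moment'],s['width'],s['finger_force'])
a=ctrl.snapshot("wrist");b=ctrl.snapshot("scene")[130:250,310:450]
cv2.imwrite("pics/w3.png",np.vstack([cv2.resize(b,(420,360)),cv2.resize(a,(420,240))])[:,:,::-1])
```

```text
13.1 [0.5988 0.261  0.1639] [ 0.1763 -0.35   -7.144 ] [-0.004  -0.0113 -0.0009] 0.012945101393039319 49.99837517738342
```

View pics/w3.png

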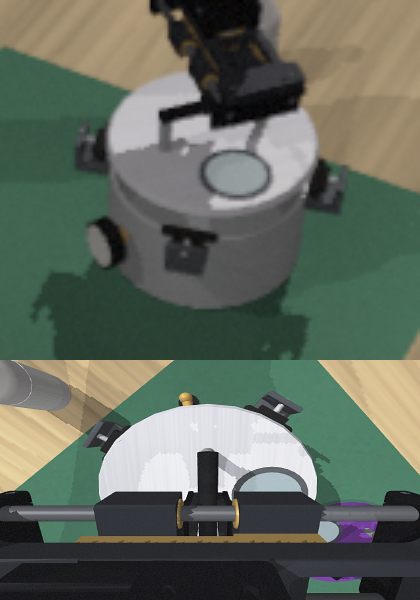

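The lid is free of the pot, with a gap visible below its edge at about (210,210), and it looks level. I settle and recheck.

Call:
{"name": "play_rows", "arguments": {"plan": [[0, 0, 0, 0, 0], [0, 0, 0, 0, 0], [0, 0, 0, 0, 0], [0, 0, 0, 0, 0], [0, 0, 0, 0, 0], [0, 0, 0, 0, 0]]}}

```text
t: 13.95
ee_pos: [0.5989, 0.261, 0.1641]
tool_rot: [[0.67, 0.743, 0.0], [0.743, -0.67, -0.0], [0.0, 0.0, -1.0]]
contact_force: [-0.5, -0.5, -7.1]
width: 0.0127
finger_force: 50.0
```

Run:
```python
from h import *
import cv2
s=ctrl.get_state(); print(s['t'],s['ee_pos'],s['contact_force'],s['moment'])
b=ctrl.snapshot("scene")[145:235,325:435]
cv2.imwrite("pics/s4.png",cv2.resize(b,(770,600),interpolation=cv2.INTER_CUBIC)[:,:,::-1])
```

```text
13.95 [0.5989 0.261  0.1641] [-0.4862 -0.4509 -7.056 ] [-0.0087 -0.0214 -0.021 ]
```

View pics/s4.png

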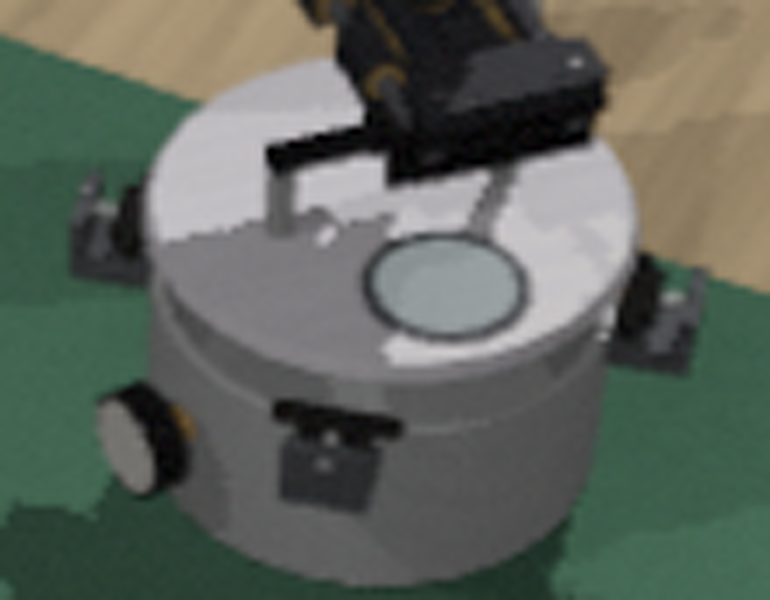

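The lid hangs level about 31 mm above the rim, clear of all the lips. Handing in.

```bash
python3 -c "
from station import ctrl
print(ctrl.job_done())"
```

```text
the job is handed in; nothing more can be done
None
```

I pressed the treadle to its stop, held it there for over 1.5 s and let it come back up; the lid is now free of its seal, held level in the gripper about 31 mm above the rim, and the job was handed in at about 14 s.

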